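Click the lid onto a tin with a two-handled press

ROBOT

A 7-joint arm with a two-finger parallel gripper is mounted at the origin on the work surface. World frame = base frame: x ahead of the robot, y to its left, z up, the work surface at z = 0. Lengths are in m, angles in degrees, forces in N, time in s.
With the tool pointing down it reaches from about 0.425 to 0.875 m from the base axis. Payload 8.4 kg.
Tool frame: the origin (TCP) lies between the finger pads; the fingertips stand 19 mm ahead of it and the grasp point (between the pads) is the TCP; z points along the fingers, y is the line along which they close (so a half turn about z gives the same grasp; the last joint's range is limited). The gripper opens to 85 mm and grips with 20 to 120 N. Pads are 22 mm wide; open, the fingers measure 114 mm over their backs; the gripper's body (76 mm by 85 mm) begins 54 mm behind the grasp point. The pads swing forward as they close: fully open they stand 13 mm farther back than shut.
Start: joints at [-5.684, 19.091, 2.286, 83.961, -0.768, 76.965, -3.352], TCP at [0.65, -0, 0.25] pointing down, gripper open.
Joint ranges: [-147.57, 147.57], [-21.85, 119.76], [-74.77, 79.35], [14.55, 137.4], [-85.83, 265.84], [4.83, 119.75], [-152.11, 152.11]. Speed limits (degrees/s): [127.2, 127.2, 159.86, 159.86, 180, 180, 180].

INTERFACE

Orientations are given as a 3x3 rotation matrix whose columns are the frame's x, y, z axes.
In Python, from rig import ctrl, camrig, read_state gives the robot as it stands (ctrl), with the cameras (camrig) and the readings as plain functions.
- The arm moves only by the shell command python3 jog.py 'ROWS' [FORCE]. ROWS is a JSON list of rows, 1 to 12 of them, each written [[dx, dy, dz], turn, opening]: dx, dy, dz in shares of the most that a row can go, 1 being 50 mm, then a turn about the tool's z in shares of 90 degrees (1.0 is 90 degrees), then the opening from 0.0 (shut) to 1.0 (fully open); each row shifts and turns the commanded pose from where the row before left it, along the tool's axes as they then stand; what a row does not reach is not made up. A row lasts 1/10 s, in which the tool goes at most 0.05 m and 8.59 degrees, less where a joint would pass 70% of its speed; a pose out of reach is approached as far as the arm can. The fingers move at their own pace and stop on an object; FORCE is the grip in N (left out, the last holds). Time passes only in rows, so rows that do not move let the fingers close. It prints the time, the measured TCP pose, the force, the opening and the grip force at its end. A shift or turn number past 1, either way, is cut back to 1. Input that does not fit is refused with a message, and nothing moves.
- read_state(): the state, without advancing time (a new reading comes with each control period).
- camrig.read_camera(name): name is "scene" or "side" or "wrist"; returns a dict with "color" (480x640x3 uint8, red, green, blue), "mtx" (3x3 intrinsics, pixels), "rvec" (rotation vector, rad) and "tvec" (3), from world to camera coordinates, as OpenCV has them. Camera axes: x right, y down, z forward; pixel columns grow to the right and rows downward; lengths in m; the calibration is good to about 2 mm. A picture is of the moment at which its call begins. There is no depth.
- ctrl.sign_off(): hands the job in; it is judged then, once.
The state is a dict: "time": time; "joints": joint angles; "joint_vel": joint speeds; "tau": joint torques, N m; "ee_pos": TCP position; "tool_rot": TCP orientation; "wrist_force": force on the tool from outside, world axes, zero at the start; "moment": the same for the moment, N m; "opening": opening from 0.0 (shut) to 1.0 (fully open); "grip_force": force on a finger pad.
Only numpy, scipy, OpenCV 4.12 (cv2) and the standard library are available. Lean on these libraries where they do the work, as an engineer would, in place of code of your own. Each camera call takes 0.05 s, during which the arm holds its last target. There are 200 camera calls.

TASK

Stand the open metal tin in the cradle of the two-handled lid press and let go of it, then squeeze the two handles together until you feel the lid's resistance peak and give way, and stop there, because squeezing on dents the lid. Let the handles spring open and stand the closed tin upright on its long edge in the wooden tray. Press the lid only with the press, never with the fingers, and leave the other things on the counter where they are.

Things in the scene. Friction and masses are not known exactly. Their poses are not given: they have to be found in the camera images.
- tin: Plain metal tin, loose, standing on its long edge: 52 mm long (x), 18 mm thick (y), 40 mm high (z), about 120 g. Origin: centre of the body's underside, z up; the lid is on its +y face. Pick it from above by its two short ends (closing along its x), in the upper half. It may go into the press either way round.
- lid: The tin's plug lid, a 46 x 34 mm plate; origin: centre of its outer face, 20 mm above the tin's underside, axes as the tin's. It slides only along the tin's y. At the start it stands 7 mm proud, so its y in the tin's frame is 16 mm, tin and lid 25 mm thick in all. Clicked, it rests near y = 12 mm (under 13 mm counts); pressed to y under 10.4 mm it is dented.
- lid_face (a point): The middle of the lid's outer face again. Force needed here to press the lid in: it rises to a peak of about 17 N within the first 1.5 mm, then gives way suddenly and the lid snaps on by itself to about 4 mm in (the click). From 4.5 mm in the force grows again, to about 10 N at 5.6 mm, where the lid is dented.
- press: Two-handled lid press, fixed: 150 x 120 x 8 mm dark base plate. Origin under the middle of the cradle at counter height, z up; the handles point along its -x. Two geared levers (bars 24 to 36 mm above the counter) close together, symmetrically; each carries a jaw beside the cradle and a black paddle as its handle. A light spring (1 to 2 N at each paddle) opens them again.
- pivots (a point): Midway between the two upright lever pivots, 75 mm beyond the cradle on the press's +x (pivots 34 mm to either side in y). Paddles are 155 mm from their pivots, the jaws press with their near edges 89 mm from them, so a paddle moves 1.74 times as far as its jaw and carries 0.57 of its force: each paddle feels 10 to 11 N at the lid's peak, 2 N after the click, 8 N when the lid dents.
- cradle (a point): Centre of the cradle's floor, 8 mm above the counter, axes as the press. The tin stands here, its x along the press's x, with body and lid together centred (its origin 3.5 mm away from the lid side). Two lips, 6 mm high, 36 mm wide in y, 58 mm apart in x, leave 3 mm of play at each end; in y the tin slides freely and the jaws centre it.
- jaws (a point): Point between the jaws, 29 mm above the counter over the press's middle line. Jaw faces are 28 mm wide, 16 to 42 mm above the counter. Open, the left (+y) face is 21.5 mm from here; the right jaw sits on a screw with a brass knob, set differently each time, its face 15.5 to 26.5 mm away: where the lid clicks must be felt (then about 26 to 46 mm over the paddles' outsides).
- grip_l (a point): Middle of the left (+y) black handle paddle (40 mm along x, 6 mm thick, 18 to 70 mm above the counter), in the middle of its thickness, 56 mm above the counter. Open, the paddles measure 68 mm over their outsides and stand 80 mm before the cradle on the press's -x side. Pinch both from above, closing along the press's y; each moves in by up to 26 mm.
- grip_r (a point): The same point on the right (-y) handle paddle.
- tray_in (a point): Centre of the inner floor (4 mm above the counter) of the shallow plain wooden tray, fixed: 100 mm (its x) x 150 mm (its y) outside, walls 4 mm thick and 12 mm high.
- dropper: small amber dropper bottle with black cap, 32 mm across, 85 mm tall; a loose bystander, origin at the centre of its underside
- cream_jar: white cream jar, 64 mm across, 50 mm tall; a loose bystander, origin at the centre of its underside
- compact: round black make-up compact, 64 mm across, 18 mm tall; a loose bystander, origin at the centre of its underside
- brush: wooden nail brush lying bristles down, 75 x 34 x 28 mm; a loose bystander, origin at the centre of its underside
- mouthwash: blue bottle with white cap, 68 mm across, 170 mm tall; a loose bystander, origin at the centre of its underside
- shaker: clear tumbler with an orange lid, 94 mm across, 215 mm tall; a loose bystander, origin at the centre of its underside
- soap: brick-brown bar of soap, 70 x 45 x 24 mm; a loose bystander, origin at the centre of its underside

How it is judged (in metres and radians):
On the way, in this order (a step that is already met when the one before it is completed fails the run):
1. the open tin stands in the cradle, let go, its lid still proud (x of tin in the frame of cradle between -0.007 and 0.007 m and y of tin in the frame of cradle between -0.02 and 0.02 m and z of tin in the frame of cradle between -0.004 and 0.004 m and angle between the y axis of tin and the y axis of press, either way round below 0.2 rad and y of lid in the frame of tin above 0.0145 m and contact force between the fingers and tin below 0.3 N), for 0.2 s.
2. the lid is clicked in while the tin stands in the press (x of tin in the frame of cradle between -0.007 and 0.007 m and y of tin in the frame of cradle between -0.02 and 0.02 m and z of tin in the frame of cradle between -0.004 and 0.004 m and angle between the y axis of tin and the y axis of press, either way round below 0.2 rad and y of lid in the frame of tin below 0.013 m), for 0.1 s.
At the end, for the whole second after the job is handed in: The tin stands upright on its long edge on the tray's floor (origin inside the walls, within 5 mm of the floor's height, tilt under 0.1 rad), at rest, its lid clicked: 3.0 to 5.6 mm farther in than at the start (lid face 10.4 to 13 mm from the tin's middle plane) (y of lid in the frame of tin between 0.0104 and 0.013 m and x of tin in the frame of tray_in between -0.048 and 0.048 m and y of tin in the frame of tray_in between -0.073 and 0.073 m and z of tin in the frame of tray_in between -0.004 and 0.005 m and angle between tin's own z axis and vertical below 0.1 rad and linear speed of tin below 0.02 m/s and angular speed of tin below 0.2 rad/s); the robot touches nothing.
It fails at once if the lid is dented: pressed 5.6 mm or farther in (y of lid in the frame of tin below 0.0104 m).
It fails at once if the fingers press on the lid (over 2 N) (contact force between the fingers and lid above 2 N).
It fails at once if a bystander is moved over 25 mm (distance of any of dropper, cream_jar, compact, brush, mouthwash, shaker, soap from where it was at the start of the episode above 0.025 m).
It also fails if it takes over 61 s, if anything falls off the work surface, if the arm or the gripper's body presses on something with over 40 N, if the wrist force passes 120 N, or if a joint passes its speed limit or range.

## Working session

There is one attempt and no reset: what is moved stays moved. The work goes in short steps, Python scripts to look and compute and a shell command to move; the robot and the scene stay as the last step left them, time stands still between calls to the robot, and variables do not carry over. Pictures are saved under pics/ and viewed, at most 10 in all, crops included, and the job is handed in when it is done.

```bash
ls; mkdir -p pics; python3 - <<'E'
from rig import ctrl, camrig, read_state
import cv2,pickle
for n in ["scene","side","wrist"]:
    c=camrig.read_camera(n); cv2.imwrite(f"pics/{n}0.png",c["color"][:,:,::-1]); pickle.dump(c,open(f"pics/{n}0.pkl","wb"))
    R=cv2.Rodrigues(c["rvec"])[0]; print(n,c["mtx"][0,0],(-R.T@c["tvec"].ravel()).round(3))
s=read_state();print(s["time"],s["ee_pos"],s["tool_rot"],s["wrist_force"])
E
```

```text
jog.py
pics
rig.py
scene 543.9673095761112 [ 1.209 -0.381  1.01 ]
side 529.7568097633399 [ 0.515 -0.945  0.78 ]
wrist 378.03283591841324 [0.65  0.066 0.375]
0.15 [ 6.49646840e-01 -2.23315941e-05  2.49603904e-01] [[-3.91153372e-06  9.99999136e-01 -1.31439578e-03]
 [ 9.99999997e-01  3.80976793e-06 -7.74264999e-05]
 [-7.74214255e-05 -1.31439608e-03 -9.99999133e-01]] [0.4588797  1.47726804 0.22737798]
```

View pics/scene0.png

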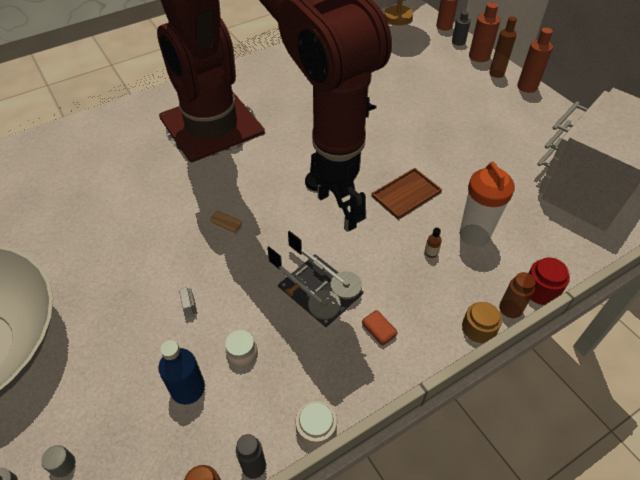

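View pics/side0.png

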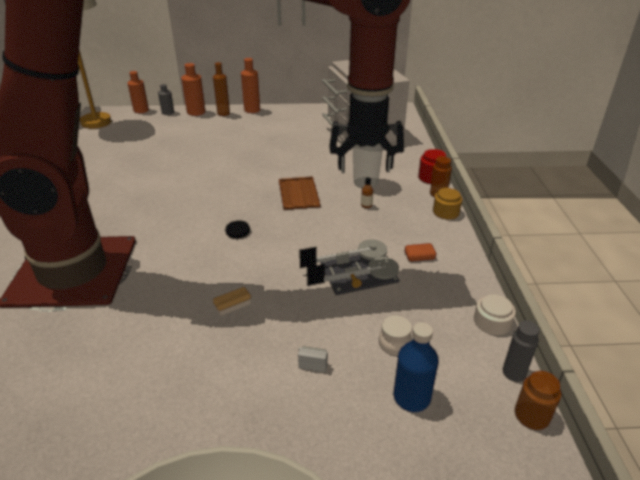

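```bash
cat > h.py <<'E'
import cv2,pickle,numpy as np
def load(n): return pickle.load(open(f"pics/{n}.pkl","rb"))
def snap(n,f):
    from rig import ctrl, camrig, read_state
    c=camrig.read_camera(n); pickle.dump(c,open(f"pics/{f}.pkl","wb")); cv2.imwrite(f"pics/{f}.png",c["color"][:,:,::-1]); return c
def P(c): return c["mtx"]@np.c_[cv2.Rodrigues(c["rvec"])[0],np.ravel(c["tvec"])]
def tri(c1,p1,c2,p2):
    X=cv2.triangulatePoints(P(c1),P(c2),np.float64(p1).reshape(2,1),np.float64(p2).reshape(2,1)).ravel(); return X[:3]/X[3]
def plane(c,p,z):
    R=cv2.Rodrigues(c["rvec"])[0]; o=-R.T@np.ravel(c["tvec"]); d=R.T@np.linalg.solve(c["mtx"],[p[0],p[1],1.]); return o+d*(z-o[2])/d[2]
def proj(c,X): return cv2.projectPoints(np.float64(X).reshape(-1,3),c["rvec"],c["tvec"],c["mtx"],None)[0].reshape(-1,2)
E
python3 - <<'E'
from h import *
a,b=load("scene0"),load("side0")
for n,p,q in [("tin",(187,301),(313,359)),("padA",(274,257),(308,257)),("padB",(295,242),(316,273)),("tray",(407,193),(299,193)),("dropcap",(436,232),(368,183)),("compact",(315,180),(237,229)),("jar",(241,343),(398,330)),("brush",(226,220),(233,299)),("mouthcap",(170,350),(423,333)),("soap",(380,326),(420,252)),("shaker",(492,188),(370,140)),("gearA",(346,285),(372,247)),("gearB",(324,302),(382,268))]:
    print(n,tri(a,p,b,q).round(3),plane(a,p,.03).round(3),plane(b,q,.03).round(3))
E
```

```text
tin [ 0.532 -0.298  0.021] [ 0.538 -0.298  0.03 ] [ 0.533 -0.306  0.03 ]
padA [ 0.543 -0.086  0.072] [ 0.533 -0.085  0.03 ] [ 0.531 -0.011  0.03 ]
padB [ 0.536 -0.036  0.025] [ 0.521 -0.024  0.03 ] [ 0.547 -0.067  0.03 ]
tray [0.514 0.308 0.002] [0.534 0.288 0.03 ] [0.514 0.263 0.03 ]
dropcap [0.693 0.24  0.072] [0.668 0.27  0.03 ] [0.705 0.308 0.03 ]
compact [0.359 0.129 0.012] [0.375 0.119 0.03 ] [0.363 0.104 0.03 ]
jar [ 0.694 -0.248  0.04 ] [ 0.687 -0.245  0.03 ] [ 0.698 -0.242  0.03 ]
brush [ 0.371 -0.128  0.02 ] [ 0.377 -0.129  0.03 ] [ 0.375 -0.141  0.03 ]
mouthcap [ 0.705 -0.373  0.161] [ 0.626 -0.372  0.03 ] [ 0.745 -0.252  0.03 ]
soap [0.795 0.021 0.012] [0.801 0.014 0.03 ] [ 0.788 -0.003  0.03 ]
shaker [0.706 0.372 0.139] [0.631 0.477 0.03 ] [0.742 0.572 0.03 ]
gearA [0.681 0.011 0.034] [0.681 0.011 0.03 ] [0.68 0.02 0.03]
gearB [ 0.693 -0.053  0.028] [ 0.693 -0.053  0.03 ] [ 0.693 -0.056  0.03 ]
```

The rows are not in the units I measure in: shifts go in shares of 50 mm and turns go in shares of 90 degrees. I convert before sending: -0.04 m is -0.8, -0.018 m is -0.36.

```bash
python3 jog.py '[[[-0.8, -0.36, 0], 0, 1], [[-0.8, -0.36, 0], 0, 1], [[-0.8, -0.36, 0], 0, 1], [[-0.8, -0.36, 0], 0, 1], [[-0.8, -0.36, 0], 0, 1], [[0, 0, 0], 0, 1], [[0, 0, 0], 0, 1]]'; python3 - <<'E'
from h import *
c=snap("wrist","w1"); print(cv2.Rodrigues(c["rvec"])[0].round(2),np.ravel(c["tvec"]))
print(proj(c,[[.532,-.298,.03],[.61,-.03,.03]]))
a=load("wrist0"); print(proj(a,[[.532,-.298,.03],[.61,-.03,.03]]))
E
```

```text
time: 0.85
ee_pos: [0.5593, -0.2012, 0.2502]
tool_rot: [[0.003, 1.0, -0.0], [1.0, -0.003, 0.0], [0.0, -0.0, -1.0]]
wrist_force: [1.4, 0.5, 0.3]
opening: 0.999
grip_force: 0.0
[[ 1.   -0.   -0.  ]
 [-0.   -0.96  0.27]
 [-0.   -0.27 -0.96]] [-0.55988035 -0.22879334  0.32703097]
[[289.1869709  306.28525471]
 [378.48545276   1.78979465]]
[[213.1344537  468.73974022]
 [274.89325704 241.77441562]]
```

View pics/w1.png

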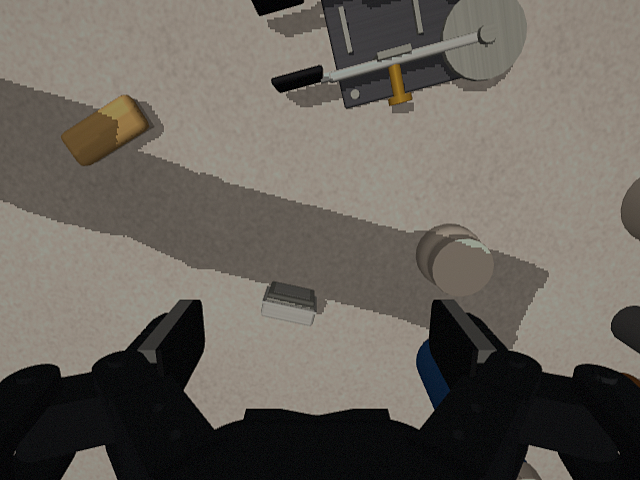

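```bash
python3 - <<'E'
from h import *
a,b=cv2.imread("pics/wrist0.png"),cv2.imread("pics/w1.png")
A=cv2.resize(a[160:360,170:430],None,fx=3,fy=3,interpolation=3) 
cv2.imwrite("pics/m1.png",cv2.resize(a[150:350,160:426],(798,600),interpolation=3))
t=cv2.resize(b[275:335,250:330],(400,300),interpolation=3)
s=cv2.imread("pics/side0.png")[340:376,289:337]; s=cv2.resize(s,(400,300),interpolation=3)
cv2.imwrite("pics/m2.png",np.hstack([t,s]))
E
```

```text
(no output)
```

View pics/m1.png

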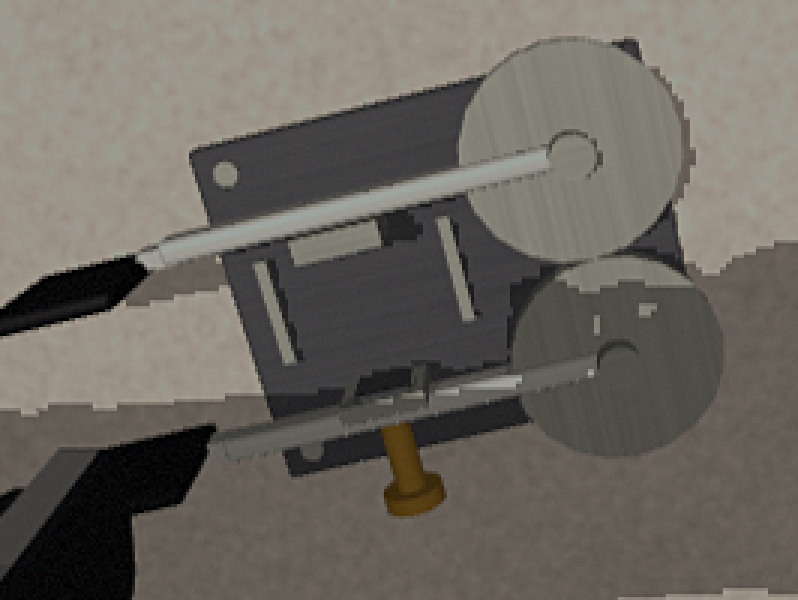

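View pics/m2.png

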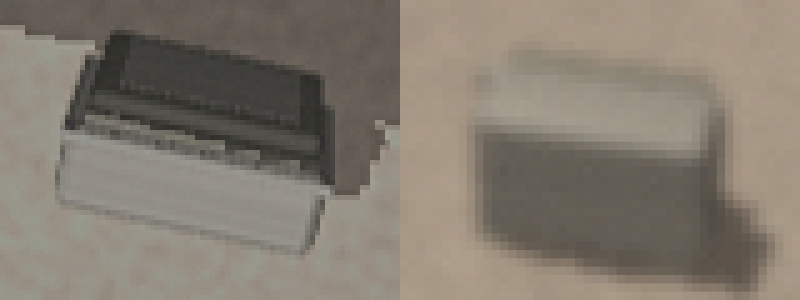

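```bash
python3 - <<'E'
from h import *
a,b=load("wrist0"),load("w1")
pts=[(262.6,301),(316,312.2),(312,325.4),(261.6,315.6)]
T=np.array([plane(b,p,.04) for p in pts]); print(T.round(4),T.mean(0).round(4))
for i,j in [(0,1),(1,2),(3,2)]: d=T[j]-T[i]; print(np.linalg.norm(d).round(4),np.degrees(np.arctan2(d[1],d[0])).round(1))
m=lambda p:(p[0]/3+160,p[1]/3+150)
L=np.array([plane(a,m(p),.014) for p in [(262,264),(289,361),(445,220),(470,320)]]);print("lips",L.round(4))
ml,mr=L[:2].mean(0),L[2:].mean(0); print("cradle",((ml+mr)/2).round(4),"len",np.linalg.norm(mr-ml),"yaw",np.degrees(np.arctan2(*(mr-ml)[1::-1])))
print("lip dirs",[np.degrees(np.arctan2(*(L[k]-L[k+1])[1::-1]))-90 for k in (0,2)])
B=np.array([plane(a,m(p),.008) for p in [(192,152),(292,475),(637,42)]]);print("plate",B.round(4),(( B[1]+B[2])/2).round(4))
for i,j in [(1,0),(0,2)]: d=B[j]-B[i]; print(np.linalg.norm(d).round(4),np.degrees(np.arctan2(d[1],d[0])).round(1))
for z in (.036,.04,.045):
  V=[plane(a,m(p),z) for p in [(573,157),(618,357)]];print("piv",z,V[0].round(4),V[1].round(4),np.linalg.norm(V[0]-V[1]).round(4))
E
```

```text
[[ 0.5073 -0.2877  0.04  ]
 [ 0.5587 -0.2996  0.04  ]
 [ 0.5548 -0.3138  0.04  ]
 [ 0.5057 -0.3031  0.04  ]] [ 0.5316 -0.3011  0.04  ]
0.0528 -13.1
0.0147 -105.6
0.0502 -12.3
lips [[ 0.581  -0.0306  0.014 ]
 [ 0.5885 -0.0645  0.014 ]
 [ 0.6414 -0.0157  0.014 ]
 [ 0.6496 -0.0499  0.014 ]]
cradle [ 0.6151 -0.0402  0.014 ] len 0.06256011433271955 yaw 13.630189826248406
lip dirs [np.float64(12.442523011269486), np.float64(13.426984355362634)]
plate [[ 0.5588  0.0056  0.008 ]
 [ 0.5867 -0.1094  0.008 ]
 [ 0.7027  0.041   0.008 ]] [ 0.6447 -0.0342  0.008 ]
0.1184 103.6
0.1481 13.8
piv 0.036 [0.6807 0.0088 0.036 ] [ 0.6965 -0.0551  0.036 ] 0.0659
piv 0.04 [0.6803 0.0095 0.04  ] [ 0.696  -0.0537  0.04  ] 0.0651
piv 0.045 [0.6799 0.0103 0.045 ] [ 0.6953 -0.0519  0.045 ] 0.0641
```

To row units: 0.04 m is 0.8, -0.033 m is -0.66, 6.35 degrees / 90 = 0.0706.

```bash
python3 jog.py '[[[-0.66, -0.18, 0.8], 0, 1], [[-0.66, -0.18, 0.8], 0, 1], [[-0.66, -0.18, 0.8], 0, 1], [[0, 0, 0], 0.0706, 1], [[0, 0, 0], 0.0706, 1], [[0, 0, 0], 0, 1], [[0, 0, 0], 0, 1]]'; python3 - <<'E'
from h import *
c=snap("wrist","w2"); print(proj(c,[.532,-.2995,.04]))
cv2.imwrite("pics/m3.png",cv2.resize(cv2.imread("pics/w2.png")[240:480,160:480],(800,600),interpolation=3))
E
```

```text
time: 1.6
ee_pos: [0.5352, -0.2926, 0.1362]
tool_rot: [[0.214, 0.977, 0.0], [0.977, -0.214, 0.0], [0.0, -0.0, -1.0]]
wrist_force: [0.3, -0.0, -0.0]
opening: 1.0
grip_force: 0.0
[[313.23456626 260.22191893]]
```

View pics/m3.png

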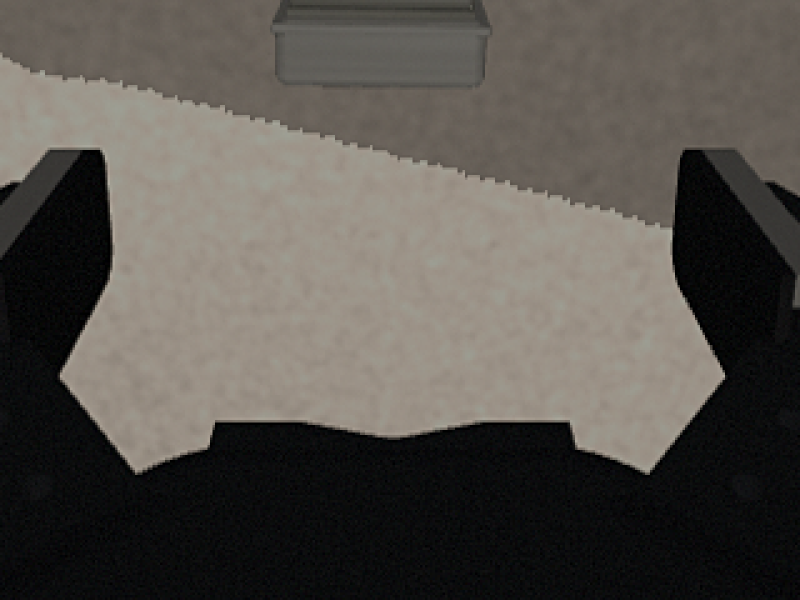

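```bash
python3 - <<'E'
from h import *
b,c=load("w1"),load("w2"); m=lambda p:(p[0]/2.5+160,p[1]/2.5+240)
q1,q2=m((278,82)),m((487,80))
print(tri(b,(261.6,315.6),c,q1),tri(b,(312,325.4),c,q2))
E1,E2=plane(c,q1,.04),plane(c,q2,.04); d=E2-E1; print(E1,E2,np.linalg.norm(d),np.degrees(np.arctan2(d[1],d[0])))
n=np.array([-d[1],d[0],0])/np.linalg.norm(d); ctr=(E1+E2)/2+.009*n
from rig import ctrl, camrig, read_state
s=read_state(); print("centre",ctr,"tool delta",s["tool_rot"].T@(np.r_[ctr[:2],.028]-s["ee_pos"]) if hasattr(s["tool_rot"],"T") else np.array(s["tool_rot"]).T@(np.r_[ctr[:2],.028]-s["ee_pos"]),s["ee_pos"])
E
```

```text
[ 0.50667842 -0.29900629  0.04846675] [ 0.55515172 -0.30907387  0.04904737]
[ 0.50459925 -0.30194219  0.04      ] [ 0.55564363 -0.31259558  0.04      ] 0.05214425949383852 -11.788884972756312
centre [ 0.5319602  -0.29845872  0.04      ] tool delta [-0.00613511 -0.00190339  0.10840114] [ 0.53510659 -0.29289723  0.13640314]
```

To row units: 0.03 m is 0.6, 0.02 m is 0.4.

```bash
python3 jog.py '[[[-0.12, -0.04, 0.4], 0, 1], [[0, 0, 0.6], 0, 1], [[0, 0, 0.6], 0, 1], [[0, 0, 0.4], 0, 1], [[0, 0, 0.12], 0, 1], [[0, 0, 0], 0, 1], [[0, 0, 0], 0, 1]]' 30
```

```text
time: 2.35
ee_pos: [0.5319, -0.2997, 0.0316]
tool_rot: [[0.219, 0.976, 0.002], [0.976, -0.219, -0.001], [-0.0, 0.002, -1.0]]
wrist_force: [1.6, -0.0, -0.7]
opening: 1.003
grip_force: 0.0
```

To row units: 0.001 m is 0.02.

```bash
python3 jog.py '[[[0.02, 0, 0.02], 0, 0.6], [[0, 0, 0], 0, 0.3], [[0, 0, 0], 0, 0.3], [[0, 0, 0], 0, 0.3], [[0, 0, 0], 0, 0.3], [[0, 0, 0], 0, 0.3], [[0, 0, 0], 0, 0.3], [[0, 0, 0], 0, 0.3]]' 30
```

```text
time: 3.15
ee_pos: [0.5318, -0.2987, 0.0302]
tool_rot: [[0.22, 0.976, 0.001], [0.976, -0.22, -0.0], [-0.0, 0.001, -1.0]]
wrist_force: [-0.1, 0.8, 5.9]
opening: 0.602
grip_force: 32.4
```

To row units: -0.045 m is -0.9, 0.0334 m is 0.668.

```bash
python3 jog.py '[[[0, 0, -0.6], 0, 0.3], [[0, 0, -0.9], 0, 0.3], [[0, 0, -0.9], 0, 0.3], [[0.668, 0.064, 0], 0, 0.3], [[0.668, 0.064, 0], 0, 0.3], [[0.668, 0.064, 0], 0, 0.3], [[0.668, 0.064, 0], 0, 0.3], [[0.668, 0.064, 0], 0, 0.3], [[0.668, 0.064, 0], 0, 0.3], [[0.668, 0.064, 0], 0, 0.3], [[0.668, 0.064, 0], 0, 0.3], [[0, 0, 0], 0, 0.3]]'; python3 jog.py '[[[0, 0, 0], -0.0724, 0.3], [[0, 0, 0], -0.0724, 0.3], [[0, 0, 0], -0.0724, 0.3], [[0, 0, 0], -0.0724, 0.3], [[0, 0, 0], 0, 0.3], [[0, 0, 0], 0, 0.3]]'; python3 - <<'E'
from h import *
c=snap("wrist","w3"); print(proj(c,[[.6151,-.0402,.014],[.6886,-.023,.04]]))
E
```

```text
time: 4.35
ee_pos: [0.6159, -0.0368, 0.149]
tool_rot: [[0.213, 0.977, -0.0], [0.977, -0.213, 0.003], [0.003, -0.001, -1.0]]
wrist_force: [0.1, 0.7, -0.5]
opening: 0.603
grip_force: 32.2
time: 4.95
ee_pos: [0.6148, -0.0438, 0.1492]
tool_rot: [[-0.228, 0.974, -0.0], [0.974, 0.228, -0.0], [0.0, -0.0, -1.0]]
wrist_force: [0.0, -0.2, -1.6]
opening: 0.602
grip_force: 32.2
[[318.37909477 228.33489727]
 [435.90981912 237.82010999]]
```

View pics/w3.png

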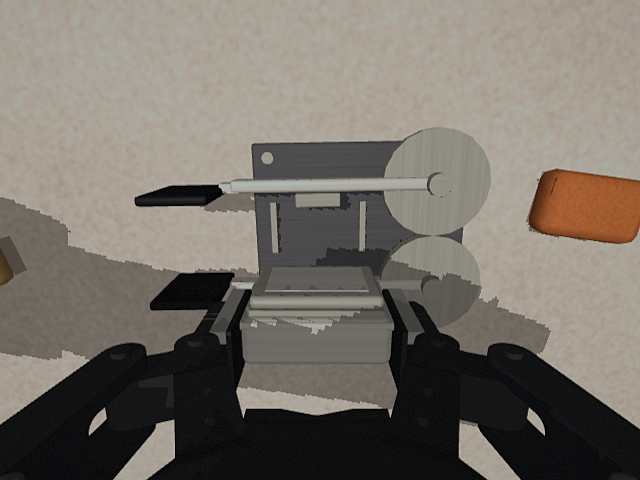

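To row units: 0.03 m is 0.6, 0.0013 m is 0.026.

```bash
python3 jog.py '[[[0.01, 0.026, 0.6], 0, 0.3], [[0, 0, 0.6], 0, 0.3], [[0, 0, 0.6], 0, 0.3], [[0, 0, 0.28], 0, 0.3], [[0, 0, 0.08], 0, 0.3], [[0, 0, 0], 0, 0.3]]'; python3 jog.py '[[[0, 0, 0.02], 0, 0.3], [[0, 0, 0.02], 0, 0.3], [[0, 0, 0], 0, 0.3]]'
```

```text
time: 5.6
ee_pos: [0.6164, -0.0427, 0.0416]
tool_rot: [[-0.231, 0.973, 0.0], [0.973, 0.231, -0.0], [-0.0, 0.0, -1.0]]
wrist_force: [0.4, 0.1, -0.3]
opening: 0.602
grip_force: 32.2
time: 5.9
ee_pos: [0.6166, -0.0427, 0.0402]
tool_rot: [[-0.231, 0.973, 0.001], [0.973, 0.231, 0.0], [-0.0, 0.001, -1.0]]
wrist_force: [0.3, -0.4, -1.3]
opening: 0.604
grip_force: 32.2
```

To row units: 0.001 m is 0.02.

```bash
python3 jog.py '[[[0, 0, 0.02], 0, 0.3], [[0, 0, 0.02], 0, 0.3], [[0, 0, 0], 0, 0.3]]'; python3 - <<'E'
from h import *
snap("side","s1")
cv2.imwrite("pics/m4.png",cv2.resize(cv2.imread("pics/s1.png")[225:305,290:410],(800,533),interpolation=3))
E
```

```text
time: 6.2
ee_pos: [0.6165, -0.0427, 0.0383]
tool_rot: [[-0.231, 0.973, 0.001], [0.973, 0.231, 0.0], [-0.0, 0.001, -1.0]]
wrist_force: [-3.1, -0.7, 6.8]
opening: 0.605
grip_force: 33.1
```

To row units: -0.04 m is -0.8, -0.03 m is -0.6.

```bash
python3 jog.py '[[[0, 0, 0], 0, 0.68], [[0, 0, 0], 0, 0.72], [[0, 0, 0], 0, 0.72], [[0, 0, 0], 0, 0.72], [[0, 0, 0], 0, 0.72]]'; python3 jog.py '[[[0, 0, -0.2], 0, 0.72], [[0, 0, -0.6], 0, 0.72], [[0, 0, -0.8], 0, 0.72], [[0, 0, -0.8], 0, 0.8], [[0, 0, 0], 0, 1], [[0, 0, 0], 0, 1]]'; python3 - <<'E'
from h import *
c=snap("wrist","w4"); print(proj(c,[[.6151,-.0402,.048],[.54,-.06,.056]]))
t=np.array([.615,-.040]);yaw=np.radians(13.4);ex=np.array([np.cos(yaw),np.sin(yaw)]);print("grip",t-.08*ex)
E
```

```text
time: 6.75
ee_pos: [0.6161, -0.0427, 0.0372]
tool_rot: [[-0.231, 0.973, -0.0], [0.973, 0.231, 0.0], [0.0, -0.0, -1.0]]
wrist_force: [-0.6, -0.1, 0.8]
opening: 0.719
grip_force: 0.0
time: 7.35
ee_pos: [0.6168, -0.0427, 0.1591]
tool_rot: [[-0.231, 0.973, 0.003], [0.973, 0.231, 0.0], [-0.001, 0.003, -1.0]]
wrist_force: [0.4, -0.6, -1.1]
opening: 0.999
grip_force: 0.0
[[314.4567527  237.84471288]
 [191.01470323 244.09266145]]
grip [ 0.53717793 -0.05853983]
```

View pics/w4.png

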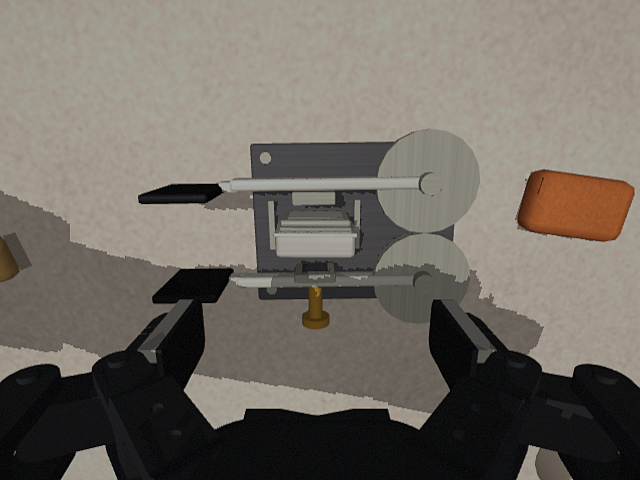

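```bash
python3 - <<'E'
from h import *
from rig import ctrl, camrig, read_state
c=load("w4"); s=read_state()
yaw=np.radians(13.4);R=np.array([[np.cos(yaw),-np.sin(yaw)],[np.sin(yaw),np.cos(yaw)]]);t=np.array([.615,-.040])
W=lambda p:np.r_[t+R@np.array(p[:2]),p[2]]
print(proj(c,[W((x,y,.07)) for y in (.034,.028,-.028,-.034) for x in (-.1,-.06)]).round(0).tolist())
pr=lambda px,z: R.T@(plane(c,px,z)[:2]-t)
print("jawL",pr((317,205),.042),"jawR",pr((316,262),.042))
print("tin top rear",pr((316,257),.048))
print("joints",np.round(s["joints"],0)); 
g=np.r_[W((-.08,0,0))[:2],.15]; print(np.array(s["tool_rot"]).T@(g-s["ee_pos"]))
E
```

```text
[[138.0, 190.0], [209.0, 190.0], [139.0, 200.0], [209.0, 200.0], [151.0, 291.0], [216.0, 291.0], [152.0, 300.0], [217.0, 300.0]]
jawL [0.00172106 0.02026199] jawR [ 0.00105599 -0.01875966]
tin top rear [ 0.00104697 -0.01326662]
joints [-2. 19.  2. 95. -1. 66. 14.]
[ 0.00278754 -0.0803787   0.00757997]
```

To row units: -0.04 m is -0.8, 0.0015 m is 0.03, 9 degrees / 90 = 0.1.

```bash
python3 jog.py '[[[0.03, -0.8, 0], 0, 1], [[0.026, -0.8, 0], 0, 1], [[0, 0, 0], 0.1, 1], [[0, 0, 0], 0.1, 1], [[0, 0, 0], 0.1, 1], [[0, 0, 0], 0.1, 1], [[0, 0, 0], 0.1, 1], [[0, 0, 0], 0.1, 1], [[0, 0, 0], 0.1, 1], [[0, 0, 0], 0.1, 1], [[0, 0, 0], 0.1, 1], [[0, 0, 0], 0.1, 1]]'; python3 jog.py '[[[0, 0, 0], 0, 1], [[0, 0, 0], 0, 1]]';python3 - <<'E'
from h import *
from rig import ctrl, camrig, read_state
s=read_state();print(np.array(s["tool_rot"]).T@(np.r_[.5372,-.0585,.056]-s["ee_pos"]),np.round(s["joints"]),np.degrees(np.arctan2(s["tool_rot"][1][1],s["tool_rot"][0][1])))
E
```

```text
time: 8.6
ee_pos: [0.5367, -0.0584, 0.1559]
tool_rot: [[0.956, 0.294, -0.003], [0.294, -0.956, -0.0], [-0.003, -0.001, -1.0]]
wrist_force: [0.1, 0.5, -0.0]
opening: 0.996
grip_force: 0.0
time: 8.8
ee_pos: [0.5371, -0.0584, 0.1564]
tool_rot: [[0.953, 0.304, -0.002], [0.304, -0.953, -0.0], [-0.002, -0.0, -1.0]]
wrist_force: [-0.2, 0.3, 0.3]
opening: 0.996
grip_force: 0.0
[0.00021881 0.00017843 0.10042721] [ -8.  10.  10. 106.  -2.  63. -69.] -72.29467492623007
```

To row units: 0.03 m is 0.6, 0.02 m is 0.4, 4.3 degrees / 90 = 0.0478.

```bash
python3 jog.py '[[[0, 0, 0.2], 0.0478, 1], [[0, 0, 0.6], 0, 1], [[0, 0, 0.6], 0, 1], [[0, 0, 0.4], 0, 1], [[0, 0, 0.2], 0, 1], [[0, 0, 0], 0, 1], [[0, 0, 0], 0, 1]]' 20
```

```text
time: 9.5
ee_pos: [0.5381, -0.0585, 0.058]
tool_rot: [[0.974, 0.228, 0.001], [0.228, -0.974, 0.0], [0.001, 0.0, -1.0]]
wrist_force: [-0.2, 0.1, 0.4]
opening: 0.999
grip_force: 0.0
```

Now close in to the paddles.

To row units: 0.002 m is 0.04.

```bash
python3 jog.py '[[[0, 0, 0.04], 0, 0.9], [[0, 0, 0], 0, 0.86], [[0, 0, 0], 0, 0.82], [[0, 0, 0], 0, 0.8], [[0, 0, 0], 0, 0.8]]' 20; python3 jog.py '[[[0, 0, 0], 0, 0.78], [[0, 0, 0], 0, 0.76], [[0, 0, 0], 0, 0.74], [[0, 0, 0], 0, 0.72], [[0, 0, 0], 0, 0.7], [[0, 0, 0], 0, 0.7]]';  python3 jog.py '[[[0, 0, 0], 0, 0.68], [[0, 0, 0], 0, 0.66], [[0, 0, 0], 0, 0.64], [[0, 0, 0], 0, 0.62], [[0, 0, 0], 0, 0.6], [[0, 0, 0], 0, 0.6]]'
```

```text
time: 10.0
ee_pos: [0.5381, -0.0589, 0.0558]
tool_rot: [[0.974, 0.227, 0.001], [0.227, -0.974, -0.0], [0.001, 0.001, -1.0]]
wrist_force: [1.2, -1.5, 0.4]
opening: 0.801
grip_force: 1.0
time: 10.6
ee_pos: [0.5377, -0.0586, 0.0553]
tool_rot: [[0.974, 0.227, 0.0], [0.227, -0.974, -0.0], [0.0, 0.0, -1.0]]
wrist_force: [-0.3, -2.0, 1.6]
opening: 0.7
grip_force: 1.3
time: 11.2
ee_pos: [0.5377, -0.0585, 0.0553]
tool_rot: [[0.974, 0.227, -0.0], [0.227, -0.974, -0.0], [-0.0, 0.0, -1.0]]
wrist_force: [-0.4, -2.9, 2.5]
opening: 0.601
grip_force: 1.4
```

```bash
python3 jog.py '[[[0, 0, 0], 0, 0.59], [[0, 0, 0], 0, 0.58], [[0, 0, 0], 0, 0.57], [[0, 0, 0], 0, 0.56], [[0, 0, 0], 0, 0.56]]';  python3 jog.py '[[[0, 0, 0], 0, 0.55], [[0, 0, 0], 0, 0.54], [[0, 0, 0], 0, 0.54]]'
```

```text
time: 11.7
ee_pos: [0.5377, -0.0585, 0.0553]
tool_rot: [[0.974, 0.227, 0.0], [0.227, -0.974, -0.0], [0.0, 0.0, -1.0]]
wrist_force: [0.7, -3.0, 2.3]
opening: 0.563
grip_force: 1.5
time: 12.0
ee_pos: [0.5377, -0.0585, 0.0553]
tool_rot: [[0.974, 0.227, 0.0], [0.227, -0.974, 0.0], [0.0, 0.0, -1.0]]
wrist_force: [0.3, -2.3, 2.8]
opening: 0.542
grip_force: 1.5
```

```bash
python3 jog.py '[[[0, 0, 0], 0, 0.53], [[0, 0, 0], 0, 0.53]]';  python3 jog.py '[[[0, 0, 0], 0, 0.52], [[0, 0, 0], 0, 0.52]]'
```

```text
time: 12.2
ee_pos: [0.5377, -0.0585, 0.0553]
tool_rot: [[0.974, 0.227, -0.0], [0.227, -0.974, -0.0], [-0.0, 0.0, -1.0]]
wrist_force: [0.5, -2.4, 1.9]
opening: 0.534
grip_force: 1.6
time: 12.4
ee_pos: [0.5377, -0.0585, 0.0553]
tool_rot: [[0.974, 0.227, 0.0], [0.227, -0.974, 0.0], [0.0, 0.0, -1.0]]
wrist_force: [0.8, -2.8, 2.1]
opening: 0.52
grip_force: 1.6
```

```bash
python3 jog.py '[[[0, 0, 0], 0, 0.51], [[0, 0, 0], 0, 0.51]]'|tail -2;  python3 jog.py '[[[0, 0, 0], 0, 0.50], [[0, 0, 0], 0, 0.50]]'|tail -2;  python3 jog.py '[[[0, 0, 0], 0, 0.49], [[0, 0, 0], 0, 0.49]]'|tail -2
```

```text
opening: 0.513
grip_force: 1.6
opening: 0.502
grip_force: 1.6
opening: 0.487
grip_force: 1.6
```

```bash
python3 jog.py '[[[0, 0, 0], 0, 0.48], [[0, 0, 0], 0, 0.48]]'|tail -2;  python3 jog.py '[[[0, 0, 0], 0, 0.47], [[0, 0, 0], 0, 0.47]]'|tail -2;  python3 jog.py '[[[0, 0, 0], 0, 0.46], [[0, 0, 0], 0, 0.46]]'|tail -2
```

```text
opening: 0.486
grip_force: 1.6
opening: 0.47
grip_force: 1.7
opening: 0.462
grip_force: 1.8
```

```bash
python3 jog.py '[[[0, 0, 0], 0, 0.45], [[0, 0, 0], 0, 0.45]]'|tail -2;  python3 jog.py '[[[0, 0, 0], 0, 0.44], [[0, 0, 0], 0, 0.44]]'|tail -2;  python3 jog.py '[[[0, 0, 0], 0, 0.43], [[0, 0, 0], 0, 0.43]]'|tail -2
```

```text
opening: 0.453
grip_force: 1.9
opening: 0.445
grip_force: 1.9
opening: 0.429
grip_force: 1.9
```

```bash
python3 jog.py '[[[0, 0, 0], 0, 0.42], [[0, 0, 0], 0, 0.42]]'|tail -2;  python3 jog.py '[[[0, 0, 0], 0, 0.41], [[0, 0, 0], 0, 0.41]]'|tail -2;  python3 jog.py '[[[0, 0, 0], 0, 0.40], [[0, 0, 0], 0, 0.40]]'|tail -2
```

```text
opening: 0.418
grip_force: 2.0
opening: 0.413
grip_force: 2.0
opening: 0.407
grip_force: 2.0
```

```bash
python3 - <<'E'
from h import *
c=snap("wrist","w5"); p=proj(c,[.615,-.04,.048])[0];print(p)
x,y=max(0,int(p[0])-80),max(0,int(p[1])-60); print(x,y)
cv2.imwrite("pics/m5.png",cv2.resize(cv2.imread("pics/w5.png")[y:y+120,x:x+160],(800,600),interpolation=3))
E
```

```text
[312.11491952  97.53001846]
232 37
```

View pics/m5.png

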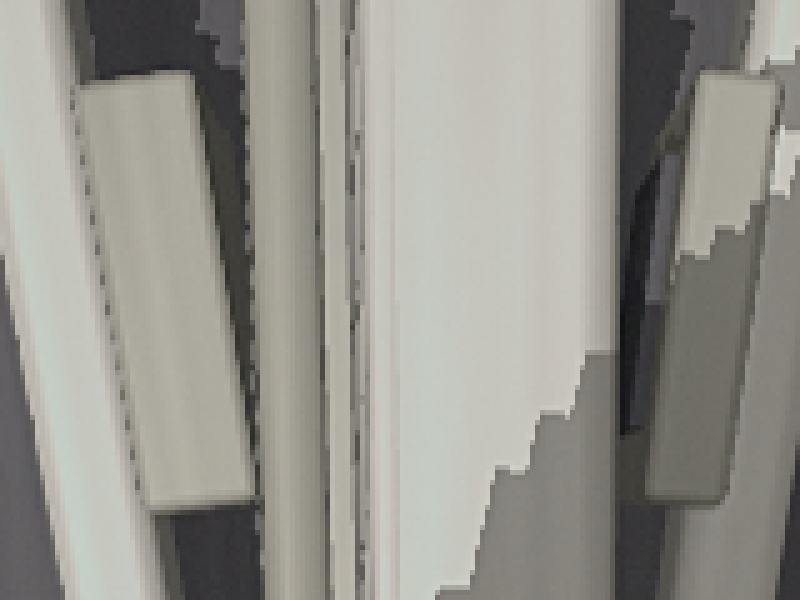

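The left jaw's near edge (crop 252,490) touches the lid, and the right one (648,490) is about 2 mm short of the body (620). The lid is still proud, so I expect contact near opening 0.365.

```bash
python3 jog.py '[[[0, 0, 0], 0, 0.39], [[0, 0, 0], 0, 0.39]]'|tail -2;  python3 jog.py '[[[0, 0, 0], 0, 0.38], [[0, 0, 0], 0, 0.38]]'|tail -2;  python3 jog.py '[[[0, 0, 0], 0, 0.37], [[0, 0, 0], 0, 0.37]]'|tail -2
```

```text
opening: 0.389
grip_force: 2.0
opening: 0.382
grip_force: 2.0
opening: 0.37
grip_force: 2.0
```

```bash
python3 jog.py '[[[0, 0, 0], 0, 0.36], [[0, 0, 0], 0, 0.36]]'|tail -2
```

```text
opening: 0.359
grip_force: 2.1
```

```bash
python3 jog.py '[[[0, 0, 0], 0, 0.35], [[0, 0, 0], 0, 0.35]]'|tail -2
```

```text
opening: 0.355
grip_force: 2.5
```

```bash
python3 jog.py '[[[0, 0, 0], 0, 0.345], [[0, 0, 0], 0, 0.345]]'|tail -2;python3 jog.py '[[[0, 0, 0], 0, 0.34], [[0, 0, 0], 0, 0.34]]'|tail -2
```

```text
opening: 0.346
grip_force: 2.9
opening: 0.336
grip_force: 3.9
```

```bash
python3 jog.py '[[[0, 0, 0], 0, 0.335], [[0, 0, 0], 0, 0.335]]'|tail -2;python3 jog.py '[[[0, 0, 0], 0, 0.33], [[0, 0, 0], 0, 0.33]]'|tail -2
```

```text
opening: 0.335
grip_force: 5.0
opening: 0.333
grip_force: 6.2
```

```bash
python3 jog.py '[[[0, 0, 0], 0, 0.325], [[0, 0, 0], 0, 0.325]]'|tail -2;python3 jog.py '[[[0, 0, 0], 0, 0.32], [[0, 0, 0], 0, 0.32]]'|tail -2
```

```text
opening: 0.33
grip_force: 7.5
opening: 0.324
grip_force: 8.8
```

```bash
python3 jog.py '[[[0, 0, 0], 0, 0.315], [[0, 0, 0], 0, 0.315]]'|tail -2;python3 jog.py '[[[0, 0, 0], 0, 0.31], [[0, 0, 0], 0, 0.31]]'|tail -2
```

```text
opening: 0.318
grip_force: 10.0
opening: 0.309
grip_force: 10.9
```

```bash
python3 jog.py '[[[0, 0, 0], 0, 0.305], [[0, 0, 0], 0, 0.305]]'|tail -2
```

```text
opening: 0.305
grip_force: 2.2
```

The force peaked at 10.9 N and fell to 2.2 N, so the lid has clicked. Now I let the handles open.

To row units: -0.045 m is -0.9, -0.03 m is -0.6, -8.5 degrees / 90 = -0.0944.

```bash
python3 jog.py '[[[0, 0, 0], 0, 0.36], [[0, 0, 0], 0, 0.42], [[0, 0, 0], 0, 0.48], [[0, 0, 0], 0, 0.54], [[0, 0, 0], 0, 0.6], [[0, 0, 0], 0, 0.68], [[0, 0, 0], 0, 0.76], [[0, 0, 0], 0, 0.86], [[0, 0, 0], 0, 1], [[0, 0, 0], 0, 1], [[0, 0, 0], 0, 1]]'; python3 jog.py '[[[0, 0, -0.6], 0, 1], [[0, 0, -0.9], 0, 1], [[0, 0, -0.6], 0, 1], [[0, 0, 0], -0.0944, 1], [[0, 0, 0], -0.0944, 1], [[0, 0, 0], -0.0944, 1], [[0, 0, 0], -0.0944, 1], [[0, 0, 0], -0.0944, 1], [[0, 0, 0], -0.0944, 1], [[0, 0, 0], -0.0944, 1], [[0, 0, 0], -0.0944, 1], [[0, 0, 0], -0.0944, 1]]';python3 jog.py '[[[0, 0, 0], -0.0667, 1], [[0, 0, 0], -0.0833, 1], [[0, 0, 0], 0, 1], [[0, 0, 0], 0, 1]]'; python3 - <<'E'
from h import *
c=snap("wrist","w6"); snap("scene","sc6"); print(proj(c,[.615,-.04,.048]))
E
```

```text
time: 18.75
ee_pos: [0.5378, -0.0582, 0.0554]
tool_rot: [[0.974, 0.227, 0.0], [0.227, -0.974, 0.0], [0.0, -0.0, -1.0]]
wrist_force: [-0.2, 0.3, 0.2]
opening: 0.998
grip_force: 0.0
time: 19.95
ee_pos: [0.5376, -0.0584, 0.1603]
tool_rot: [[0.0, 1.0, -0.0], [1.0, -0.0, 0.0], [0.0, -0.0, -1.0]]
wrist_force: [0.3, 0.5, -0.1]
opening: 1.003
grip_force: 0.0
time: 20.35
ee_pos: [0.5376, -0.0584, 0.1603]
tool_rot: [[-0.224, 0.975, -0.0], [0.975, 0.224, 0.0], [0.0, -0.0, -1.0]]
wrist_force: [0.8, -0.4, 0.4]
opening: 1.0
grip_force: 0.0
[[438.41051193 240.69775182]]
```

```bash
python3 - <<'E'
from h import *
r=lambda f,x,y,w:cv2.resize(cv2.imread(f"pics/{f}.png")[y:y+w*3//4,x:x+w],(400,300),interpolation=3)
cv2.imwrite("pics/m6.png",np.vstack([np.hstack([r("w6",388,203,100),r("scene0",367,163,80)]),np.hstack([r("side0",269,170,60),r("sc6",295,258,60)])]))
E
```

View pics/m6.png

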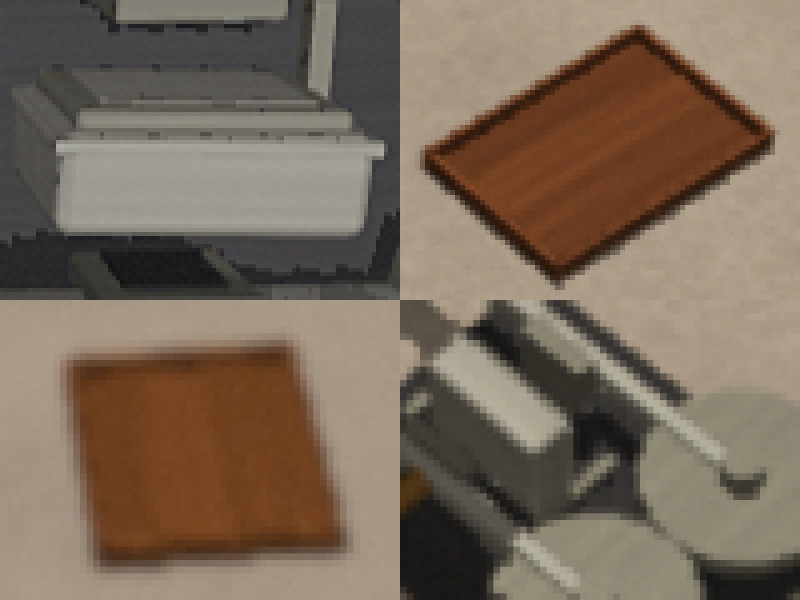

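```bash
python3 - <<'E'
from h import *
from rig import ctrl, camrig, read_state
a,b,c=load("scene0"),load("side0"),load("w6")
A=np.array([plane(a,p,.012) for p in [(415,168.6),(441.4,189.4),(398.4,216.5),(372,194)]])
m=lambda p:(269+p[0]*.15,170+(p[1]-300)*.15)
B=np.array([plane(b,m(p),.012) for p in [(68,362),(292,345),(345,540),(100,552)]])
print(A.round(3),A.mean(0).round(3));print(B.round(3),B.mean(0).round(3))
e=[plane(c,(388+x/4,203+y/4),.048) for x,y in [(60,234),(366,234)]]; d=e[1]-e[0];L=np.linalg.norm(d);print(e,L,np.degrees(np.arctan2(d[1],d[0])))
n=np.array([-d[1],d[0],0])/L; ctr=(e[0]+e[1])/2+.009*n
yaw=np.radians(13.4);R=np.array([[np.cos(yaw),-np.sin(yaw)],[np.sin(yaw),np.cos(yaw)]])
print("tin",ctr,"in press",R.T@(ctr[:2]-[.615,-.04]))
s=read_state(); print(np.array(s["tool_rot"]).T@(np.r_[ctr[:2],.038]-s["ee_pos"]))
E
```

```text
[[0.463 0.372 0.012]
 [0.557 0.382 0.012]
 [0.573 0.235 0.012]
 [0.478 0.224 0.012]] [0.517 0.303 0.012]
[[0.459 0.368 0.012]
 [0.555 0.379 0.012]
 [0.571 0.225 0.012]
 [0.474 0.22  0.012]] [0.515 0.298 0.012]
[array([ 0.59650275, -0.05893511,  0.048     ]), array([ 0.64597234, -0.04757605,  0.048     ])] 0.050756961177955924 12.931925405006021
tin [ 0.61922341 -0.04448385  0.048     ] in press [ 0.0030693  -0.00534055]
[-0.0047046   0.08263885  0.12227994]
```

The rows are not in the units I measure in: shifts go in shares of 50 mm and turns go in shares of 90 degrees. I convert before sending: 0.0405 m is 0.81, 0.03 m is 0.6.

```bash
python3 jog.py '[[[-0.044, 0.81, 0], 0, 0.76], [[-0.044, 0.81, 0], 0, 0.76], [[0, 0, 0], 0, 0.76], [[0, 0, 0.6], 0, 0.76], [[0, 0, 0.6], 0, 0.76], [[0, 0, 0], 0, 0.76]]'; python3 - <<'E'
from rig import ctrl, camrig, read_state; import numpy as np
s=read_state(); print(np.array(s["tool_rot"]).T@(np.r_[.6176,-.0445,.038]-s["ee_pos"]))
E
```

```text
time: 21.05
ee_pos: [0.6145, -0.0442, 0.0962]
tool_rot: [[-0.226, 0.974, -0.007], [0.974, 0.226, -0.0], [0.002, -0.007, -1.0]]
wrist_force: [-0.7, 0.2, -0.7]
opening: 0.758
grip_force: 0.0
[-0.00103646  0.00333057  0.05815832]
```

To row units: 0.02 m is 0.4, 0.013 m is 0.26.

```bash
python3 jog.py '[[[-0.02, 0.066, 0], 0, 0.76], [[0, 0, 0.4], 0, 0.76], [[0, 0, 0.4], 0, 0.76], [[0, 0, 0.26], 0, 0.76], [[0, 0, 0.1], 0, 0.76], [[0, 0, 0], 0, 0.76]]' 30; python3 jog.py '[[[0, 0, 0], 0, 0.68], [[0, 0, 0], 0, 0.6], [[0, 0, 0], 0, 0.3], [[0, 0, 0], 0, 0.3], [[0, 0, 0], 0, 0.3], [[0, 0, 0], 0, 0.3]]'
```

```text
time: 21.65
ee_pos: [0.6212, -0.0446, 0.0427]
tool_rot: [[-0.227, 0.974, 0.0], [0.974, 0.227, -0.0], [-0.0, 0.0, -1.0]]
wrist_force: [0.1, -0.0, 0.6]
opening: 0.759
grip_force: 0.0
time: 22.25
ee_pos: [0.6195, -0.0455, 0.0434]
tool_rot: [[-0.226, 0.974, -0.003], [0.974, 0.226, -0.001], [-0.0, -0.003, -1.0]]
wrist_force: [-10.4, -1.3, 9.6]
opening: 0.598
grip_force: 30.0
```

To row units: -0.04 m is -0.8, -0.01 m is -0.2.

```bash
python3 jog.py '[[[0, 0, -0.2], 0, 0.3], [[0, 0, -0.6], 0, 0.3], [[0, 0, -0.8], 0, 0.3], [[0, 0, -0.8], 0, 0.3], [[0.6, -0.05, 0], 0, 0.3], [[0.8, -0.05, 0], 0, 0.3], [[0.8, -0.05, 0], 0, 0.3], [[0.8, -0.05, 0], 0, 0.3], [[0.8, -0.05, 0], 0, 0.3], [[0.8, -0.05, 0], 0, 0.3], [[0.8, -0.05, 0], 0, 0.3], [[0.8, -0.05, 0], 0, 0.3]]'; python3 jog.py '[[[0.8, -0.05, 0], 0, 0.3], [[0, 0, 0], 0, 0.3], [[0, 0, 0], 0, 0.3]]'; python3 - <<'E'
from rig import ctrl, camrig, read_state; import numpy as np
s=read_state(); print(np.array(s["tool_rot"]).T@(np.r_[.516,.300,.0394]-s["ee_pos"]))
E
```

```text
time: 23.45
ee_pos: [0.5309, 0.2546, 0.1638]
tool_rot: [[-0.227, 0.974, 0.002], [0.974, 0.227, 0.001], [0.001, 0.002, -1.0]]
wrist_force: [0.8, 0.6, -1.9]
opening: 0.605
grip_force: 32.9
time: 23.75
ee_pos: [0.5193, 0.2926, 0.1633]
tool_rot: [[-0.23, 0.973, 0.001], [0.973, 0.23, 0.001], [0.001, 0.001, -1.0]]
wrist_force: [1.2, -0.5, -0.6]
opening: 0.601
grip_force: 32.8
[ 0.00791723 -0.00171121  0.12394651]
```

To row units: 0.04 m is 0.8, 0.035 m is 0.7.

```bash
python3 jog.py '[[[0.16, -0.034, 0.6], 0, 0.3], [[0, 0, 0.8], 0, 0.3], [[0, 0, 0.7], 0, 0.3], [[0, 0, 0.26], 0, 0.3], [[0, 0, 0], 0, 0.3], [[0, 0, 0], 0, 0.3]]'; python3 jog.py '[[[0, 0, 0.03], 0, 0.3], [[0, 0, 0.03], 0, 0.3], [[0, 0, 0], 0, 0.3]]'
```

```text
time: 24.35
ee_pos: [0.5173, 0.2986, 0.046]
tool_rot: [[-0.226, 0.974, 0.002], [0.974, 0.226, 0.001], [0.0, 0.002, -1.0]]
wrist_force: [-0.2, 0.3, -0.7]
opening: 0.597
grip_force: 32.7
time: 24.65
ee_pos: [0.5164, 0.2988, 0.0421]
tool_rot: [[-0.227, 0.974, 0.001], [0.974, 0.227, 0.001], [0.0, 0.001, -1.0]]
wrist_force: [-0.1, 0.5, -1.1]
opening: 0.602
grip_force: 32.7
```

To row units: 0.001 m is 0.02, 0.0005 m is 0.01.

```bash
python3 jog.py '[[[0, 0, 0.02], 0, 0.3], [[0, 0, 0.01], 0, 0.3], [[0, 0, 0], 0, 0.3]]'; python3 jog.py '[[[0, 0, 0.01], 0, 0.3], [[0, 0, 0.01], 0, 0.3], [[0, 0, 0], 0, 0.3]]'
```

```text
time: 24.95
ee_pos: [0.516, 0.2985, 0.0397]
tool_rot: [[-0.227, 0.974, -0.0], [0.974, 0.227, -0.0], [-0.0, -0.0, -1.0]]
wrist_force: [-0.1, -0.3, -1.4]
opening: 0.6
grip_force: 32.7
time: 25.25
ee_pos: [0.5161, 0.2986, 0.0395]
tool_rot: [[-0.227, 0.974, -0.0], [0.974, 0.227, -0.0], [-0.0, -0.0, -1.0]]
wrist_force: [-2.0, -1.7, 6.9]
opening: 0.602
grip_force: 33.6
```

Contact with the tray floor at the expected height. Release, retreat and check.

To row units: -0.05 m is -1, -0.04 m is -0.8.

```bash
python3 jog.py '[[[0, 0, 0], 0, 0.66], [[0, 0, 0], 0, 0.74], [[0, 0, 0], 0, 0.74], [[0, 0, 0], 0, 0.74], [[0, 0, -0.1], 0, 0.74], [[0, 0, -0.4], 0, 0.74], [[0, 0, -0.8], 0, 0.8], [[0, 0, -1], 0, 0.8], [[0, 0, 0], 0, 1], [[0, 0, 0], 0, 1], [[0, 0, 0], 0, 1], [[0, 0, 0], 0, 1]]'; python3 - <<'E'
from h import *
c=snap("wrist","w7"); yaw=np.radians(13.1);ex=np.array([np.cos(yaw),np.sin(yaw),0]);ey=np.array([-ex[1],ex[0],0]);o=np.array([.516,.2985,.044])
q=proj(c,[o+i*.026*ex+j*.009*ey for i,j in((-1,-1),(1,-1),(1,1),(-1,1))]); print(q.round())
# bright/unsaturated (metal) pixels vs tray wood
hsv=cv2.cvtColor(c["color"],cv2.COLOR_RGB2HSV); M=np.zeros((480,640),np.uint8); x,y=q.mean(0).astype(int)
M[y-50:y+40,x-70:x+70]=((hsv[...,1]<60)&(hsv[...,2]>70))[y-50:y+40,x-70:x+70]
n,l,st,ce=cv2.connectedComponentsWithStats(M); print([ (s.tolist(),k.round()) for s,k in zip(st[1:],ce[1:]) if s[4]>80])
E
```

```text
time: 26.45
ee_pos: [0.5154, 0.2981, 0.1524]
tool_rot: [[-0.227, 0.974, -0.002], [0.974, 0.227, -0.001], [-0.001, -0.002, -1.0]]
wrist_force: [-0.6, 0.0, -0.2]
opening: 1.0
grip_force: 0.0
[[278. 256.]
 [358. 256.]
 [359. 229.]
 [277. 229.]]
[([276, 214, 85, 41, 3013], array([318., 235.])), ([376, 216, 12, 66, 423], array([383., 259.]))]
```

The tin's outline in the image (x 276–361, rear top edge at row 255) matches an upright tin (277–359, row 256), so I'm handing in.

```bash
python3 -c "
from rig import ctrl, camrig, read_state
print(ctrl.sign_off())"
```

```text
the job is handed in; nothing more can be done
None
```

I handed the job in at about 26.5 s (no verdict came back): the lid clicked in the press at about 10.9 N per paddle and I stopped there, then stood the closed tin in the tray, where the last wrist image matches it standing upright.

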